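# Load a circuit board into a spring board holder

## Robot

A 7-joint arm with a two-finger parallel gripper is mounted at the origin on the work surface. World frame = base frame: x ahead of the robot, y to its left, z up, the work surface at z = 0. Lengths are in mm, angles in rad, forces in N, time in s.
With the tool pointing down it reaches from about 400 to 900 mm from the base axis. Payload 5.5 kg.
Tool frame: the origin (TCP) lies at the very end of the fingers, on their centre line; the grasp point (between the pads) lies 19 mm behind it; x points along the fingers, y is the direction in which the jaws open and shut, and the axes are right-handed (so a half turn about x gives the same grasp; the last joint's range is limited). The gripper opens to 92 mm and grips with 3 to 60 N. Pads are 19 mm wide; open, the fingers measure 130 mm over their backs; the gripper's body (75 mm by 190 mm) begins 47 mm behind the grasp point.
Start: joints at [-0.879, 0.501, -0.427, 1.55, 0.221, 1.138, -0.21], TCP at [270.221, 591.169, 226.729] pointing down, gripper open.
Joint ranges: [-2.88, 2.88], [-0.31, 2.03], [-1.54, 1.56], [0.2, 2.42], [-1.41, 4.55], [0.19, 2.02], [-2.57, 2.57]. Speed limits (rad/s): [2.57, 2.57, 3.14, 3.14, 3.14, 3.14, 3.14].

## Interface

Orientations are given as a rotation vector (axis times angle).
In Python, from station import * gives the robot as it stands. The module is installed in compiled form; this text tells all that it offers.
- The arm moves only by the tool play_rows, never from a script. Its argument "targets" is a list of rows, each a list of 2 entries, a list of its own where there are three numbers: the shift along the tool's x, y, z in cm, then the turn, a rotation vector about the tool's x, y, z in rad. In form: [[[dx, dy, dz], [rx, ry, rz]], ...]. A call has 1 to 20 rows; each row is the pose to reach, as a shift and turn from the pose commanded when the call began, along the tool's axes at that moment; what a row does not reach only later rows make up. A row lasts 1/8 s, in which the tool goes at most 62.5 mm and 10.7 degrees, less where a joint would pass 70% of its speed; a pose out of reach is approached as far as the arm can. A call with a gripper value outside its range is refused whole. "hand" is the opening, from 0 (shut) to 1 (fully open), set as the call begins (left out, the last holds). The fingers move at their own pace and stop on an object; the grip force is fixed at half the most. Time passes only in rows, so rows that repeat a pose let the fingers close. It gives the time, the measured TCP pose, the force and the opening at its end, in the units of the state.
- get_state(): the state, without advancing time (a new reading comes with each control period).
- capture(name): name is "side" or "top" or "wrist"; returns a dict with "img" (480x640x3 uint8, red, green, blue), "K" (3x3 intrinsics, pixels), "k1" (the pictures are not rectified: a ray, as slopes to the right and down, at radius r is drawn at 1 + k1 r^2 times it, then the intrinsics apply), "xyz" and "rotation" of the camera in the world. Camera axes: x right, y down, z forward; pixel columns grow to the right and rows downward; lengths in mm; the calibration is good to about 2 mm. A picture is of the moment at which its call begins. There is no depth.
- hand_in(): hands the job in, once; it reports no verdict.
The state is a dict: "t": time; "joints": joint angles; "joint_vel": joint speeds; "effort": joint torques, N m; "position": TCP position; "eef_rot": TCP orientation; "wrist_force": force on the tool from outside, world axes, zero at the start; "moment": the same for the moment, N m; "width": finger opening in mm.
Only numpy, scipy, OpenCV 4.12 (cv2) and the standard library are available. Lean on these libraries where they do the work, as an engineer would, in place of code of your own. Each camera call takes 0.05 s, during which the arm holds its last target. There are 200 camera calls.

## Task

Take the circuit board from its tray by its cooling block and load it into the spring board holder: tilted, push one end edge into the groove of either jaw until that spring gives far enough, lower the other end past the opposite jaw, then let the springs take it, so that it is left lying level in both jaws' grooves with the gripper away. Press gently, without ramming the jaws, and leave the other things on the bench where they are.

Things in the scene. Friction and masses are not known exactly. Their poses are not given: they have to be found in the camera images.
- board: Circuit board 70 x 120 x 5 mm, 0.11 to 0.21 kg, flat on the tray. On the middle of its top is a finned aluminium cooling block 34 x 34 mm, its top 35 mm above the underside: the place to grip, either way. Parts up to 3 mm high around it. Origin: centre of the underside; x along the 70 mm, y along the 120 mm, z up. The two ends (y = -60 and +60 mm) are alike and go into the jaws, either way round.
- tray: Flat grey tray, a plain slab 130 x 190 x 10 mm, fixed; origin at the centre of its underside, y along its length. The board lies on its top.
- holder: Spring board holder, fixed. Base 100 x 250 mm, rail along its y; origin at the centre of its underside, z up. On the rail is a carriage with two like black jaws, 60 mm wide, facing each other along y. At rest their groove bottoms are 112 mm apart, 56 mm each side of the carriage's middle. The carriage is clamped up to 14 mm either side of the base's middle along y; where is not measured.
- ledge_level (a point): Point 55 mm above the holder's origin, same axes, at the height of the jaws' ledges. Each jaw has a groove open to the other jaw: a flat ledge reaching 8 mm inward of the groove's bottom; over it a slot 10 mm high; over that a lip 4 mm thick, flat on top (14 mm above this point, the jaw's highest), reaching 5 mm inward. Loaded, the board lies on both ledges, under both lips.
- rail_end (a point): Point on the rail's top at its +y end, 120 mm from the holder's origin and 26 mm up. Each jaw slides outward along the rail on its own spring: gives at 3.5 N, then 0.7 N per mm, hard stop after 16.5 mm (15 N). The other end of the board passes the opposite lip only if the jaw is pushed back 13 mm or more (12.6 N); aim at 14 N. Over 30 N is ramming. Loaded: 4 mm, 6.3 N each.
- driver: Screwdriver, 160 mm long, black handle, lying loose on the bench; bystander. Origin at its middle, x along it towards the tip.
- jar: Small amber glass jar with a white cap, diameter 52 mm, 60 mm high, loose; bystander. Origin: centre of its underside.
- wafer_case: Flat white plastic case 110 x 110 x 22 mm, loose; bystander. Origin: centre of its underside.
Mind the look-alikes: they are no part of the job. What is meant by the board is not brown or white, and is the larger of those in its own colour.

How it is judged:
By the outcome, as a careful person would: the job done as asked, in the order asked, and still so for the second after the job is handed in, with the robot touching nothing.
It also fails if it takes over 61 s, if anything falls off the work surface, if the arm or the gripper's body presses on something with over 40 N, if the wrist force passes 120 N, or if a joint passes its speed limit or range.

## Working session

There is one attempt and no reset: what is moved stays moved. The work goes in short steps, Python scripts to look and compute and a tool call to move; the robot and the scene stay as the last step left them, time stands still between calls to the robot, and variables do not carry over. Pictures are saved under pics/ and viewed, about 8 in all and at most 12, crops included, and the job is handed in when it is done.

Besides the shell and the picture viewer there is one more tool, called after "Request:" as a command line: name --argument value ..., lists and objects as JSON in quotes. play_rows: Moves the arm, as the interface text tells. Its arguments: {"type":"object","properties":{"targets":{"type":"array","items":{"type":"array"}},"hand":{"type":"number"}},"required":["targets"]}

```bash
mkdir -p pics; cat > h.py <<'E'
from station import *
import numpy as np, cv2
from scipy.spatial.transform import Rotation as R
def rot(c):
    r=np.array(c["rotation"],float)
    return r if r.shape==(3,3) else R.from_rotvec(r).as_matrix()
def ray(c,u,v):
    K=np.array(c["K"]); d=np.array([c["k1"],0,0,0],float)
    p=cv2.undistortPoints(np.array([[[u,v]]],float),K,d)[0,0]
    return np.array(c["xyz"],float), rot(c)@np.array([p[0],p[1],1])
def onplane(c,u,v,z):
    o,d=ray(c,u,v); return o+d*(z-o[2])/d[2]
def tri(obs):
    A=np.zeros((3,3));b=np.zeros(3);L=[]
    for c,u,v in obs:
        o,d=ray(c,u,v);d=d/np.linalg.norm(d);P=np.eye(3)-np.outer(d,d);A+=P;b+=P@o;L.append((o,P))
    x=np.linalg.solve(A,b); return x,[np.linalg.norm(P@(x-o)) for o,P in L]
def proj(c,X):
    d=np.array([c["k1"],0,0,0],float);Rm=rot(c).T
    return cv2.projectPoints(np.array(X,float).reshape(-1,1,3),cv2.Rodrigues(Rm)[0],-Rm@np.array(c["xyz"],float),np.array(c["K"]),d)[0][:,0]
def save(c,n): cv2.imwrite("pics/"+n+".png",c["img"][:,:,::-1])
def keep(c,n):
    save(c,n); import pickle; pickle.dump(c,open(n+".pkl","wb"))
def load(n):
    import pickle; return pickle.load(open(n+".pkl","rb"))
E
python3 - <<'E'
from h import *
for n in("top","side","wrist"):
    c=capture(n);keep(c,n+"0");print(n,c["K"],c["k1"],c["xyz"],c["rotation"])
print(get_state())
E
```

```text
top [[434.9157754    0.         313.71142769]
 [  0.         434.9157754  238.67323035]
 [  0.           0.           1.        ]] -0.08091023838085996 [390.78515116  72.47843392 732.51651777] [-2.1143431   2.10388739 -0.18087403]
side [[576.35066845   0.         320.29547326]
 [  0.         576.35066845 240.03012686]
 [  0.           0.           1.        ]] -0.12540892988755298 [ 188.20129472 -683.64651413  527.96132832] [-2.03721555  0.41222458 -0.27570126]
wrist [[385.51128174   0.         313.32808633]
 [  0.         385.51128174 238.61029175]
 [  0.           0.           1.        ]] -0.06253750142353584 [208.59844531 619.73353065 384.13037968] [2.45615843 1.57526428 0.20207265]
{'t': 0.15, 'joints': array([-0.8787854 ,  0.50164532, -0.42681362,  1.55121478,  0.22078237,
        1.13830201, -0.21033762]), 'joint_vel': array([-0.00102997, -0.0025618 , -0.00038893, -0.00293541, -0.00053649,
       -0.00063541, -0.00110518]), 'effort': array([-6.79308156e-03, -5.67102814e+01, -5.82509995e+00, -2.79455888e+01,
       -6.86408719e-02,  2.64844112e-02,  8.63000560e-05]), 'position': array([270.06729143, 590.63601649, 225.90518745]), 'eef_rot': array([ 0.33518448,  1.544893  , -0.33751811]), 'wrist_force': array([ 0.32581104, -0.11724093, -0.66948814]), 'moment': array([-0.03504867,  0.05212914,  0.03328275]), 'width': 91.70574921294794}
```

```bash
python3 -c "
import cv2,numpy as np
a=[cv2.imread('pics/%s0.png'%n) for n in('top','side')]
"
```

```text
(no output)
```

View pics/top0.png

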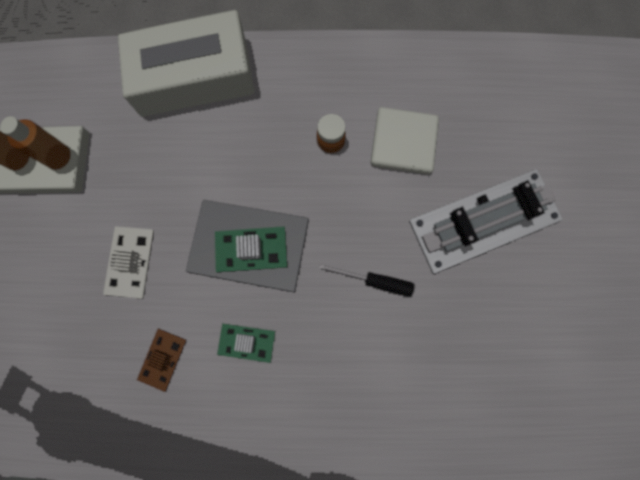

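View pics/side0.png

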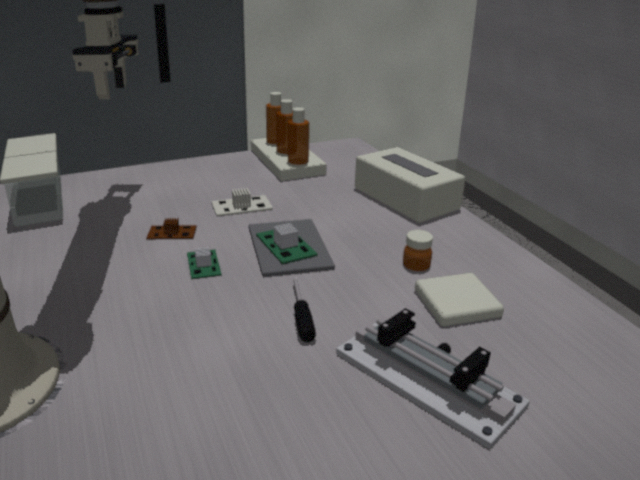

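The top view shows four boards: white (128,262), brown (161,360), small green (246,343) and larger green on the grey tray (250,249). I choose the larger green one. The holder is at (487,220), with its black jaws at about (464,226) and (529,200).

```bash
python3 - <<'E'
from h import *
t=load("top0");s=load("side0")
a=cv2.resize(t["img"][190:300,180:320],None,fx=2.85,fy=2.85,interpolation=2)
b=cv2.resize(t["img"][165:275,405:565],None,fx=2.5,fy=2.5,interpolation=2)
d=cv2.resize(s["img"][300:440,330:530],None,fx=2,fy=2,interpolation=2)
e=cv2.resize(s["img"][210:280,240:340],None,fx=4,fy=4,interpolation=2)
C=np.zeros((600,800,3),np.uint8)
for im,(x,y) in((a,(0,0)),(b,(400,0)),(d,(400,315)),(e,(0,315))):
    im=im[:600-y,:800-x];C[y:y+im.shape[0],x:x+im.shape[1]]=im
cv2.imwrite("pics/crop1.png",np.clip(C[:,:,::-1].astype(float)*1.5,0,255))
hsv=cv2.cvtColor(t["img"],cv2.COLOR_RGB2HSV)
m=cv2.inRange(hsv,(55,80,30),(90,255,255))
m=cv2.morphologyEx(m,cv2.MORPH_CLOSE,np.ones((9,9)))
for c in cv2.findContours(m,0,2)[0]:
    if cv2.contourArea(c)<300: continue
    r=cv2.minAreaRect(c);bx=cv2.boxPoints(r)
    P=np.array([onplane(t,*q,15) for q in bx]);print(r,P.round(1).tolist(),P.mean(0),[np.linalg.norm(P[i]-P[i-1]).round(1) for i in range(4)])
E
```

```text
((245.97067260742188, 342.6955871582031), (52.36418151855469, 30.3603458404541), 8.530765533447266) [[341.0, 243.7, 15.0], [389.3, 238.2, 15.0], [377.8, 152.8, 15.0], [330.1, 159.1, 15.0]] [359.55009394 198.45252631  15.        ] [np.float64(85.4), np.float64(48.5), np.float64(86.2), np.float64(48.1)]
((249.97348022460938, 249.101806640625), (39.57880783081055, 70.31057739257812), 86.18592071533203) [[543.4, 260.3, 15.0], [551.7, 140.5, 15.0], [484.4, 134.7, 15.0], [475.8, 252.4, 15.0]] [513.83825045 196.97067543  15.        ] [np.float64(68.0), np.float64(120.1), np.float64(67.6), np.float64(117.9)][ WARN:0@0.109] global loadsave.cpp:1063 imwrite_ Unsupported depth image for selected encoder is fallbacked to CV_8U.
```

View pics/crop1.png

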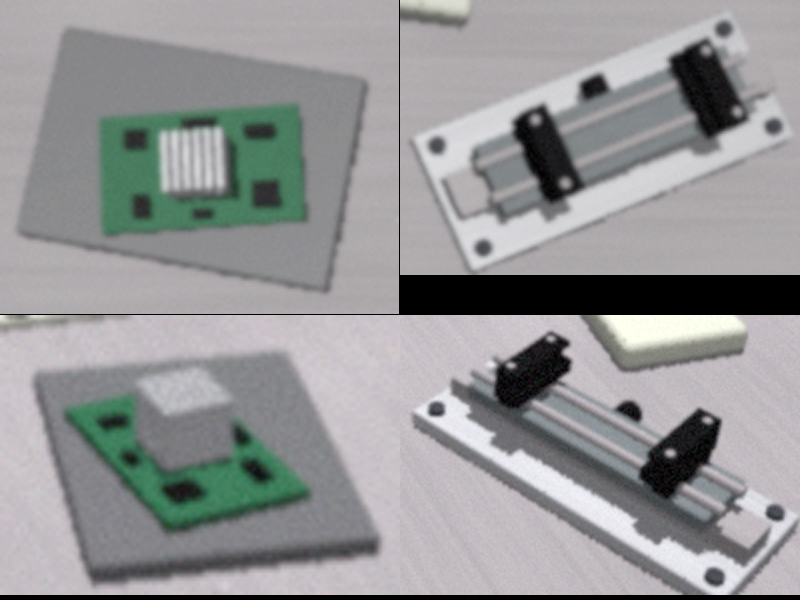

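```bash
cat >> h.py <<'E'
def rel(xyz,Rm,s=None):
    """shift(cm), turn(rad) in tool axes from current measured pose"""
    s=s or get_state(); R0=R.from_rotvec(s["eef_rot"])
    return (R0.inv().apply(np.array(xyz)-s["position"])/10).round(2).tolist(), (R0.inv()*R.from_matrix(Rm)).as_rotvec().round(3).tolist()
def toolR(ydir,xdir=(0,0,-1)):
    x=np.array(xdir,float);x/=np.linalg.norm(x);y=np.array(list(ydir)+[0] if len(ydir)==2 else ydir,float);y-=x*(x@y);y/=np.linalg.norm(y)
    return np.column_stack([x,y,np.cross(x,y)])
E
python3 - <<'E'
from h import *
t=load("top0");s=load("side0");w=load("wrist0")
st=get_state();R0=R.from_rotvec(st["eef_rot"]).as_matrix();print("toolR\n",R0.round(3))
print("cam in tool",(R0.T@(np.array(w["xyz"])-st["position"])).round(1));print((R0.T@rot(w)).round(3))
def blobs(c,m,box,amin):
    mm=np.zeros_like(m);x0,y0,x1,y1=box;mm[y0:y1,x0:x1]=m[y0:y1,x0:x1]
    out=[]
    for k in cv2.findContours(mm,0,2)[0]:
        if cv2.contourArea(k)>=amin: out.append((cv2.contourArea(k),cv2.minAreaRect(k),cv2.boxPoints(cv2.minAreaRect(k)).round(1).tolist()))
    return out
# block top: bright grey
for c,box in((t,(225,225,270,270)),(s,(265,215,310,255))):
    h=cv2.cvtColor(c["img"],cv2.COLOR_RGB2HSV); 
    m=((h[...,1]<60)&(h[...,2]>(120))).astype(np.uint8)*255
    print("block",blobs(c,m,box,40), h[box[1]:box[3],box[0]:box[2],2].max())
for c,box in((t,(405,165,565,275)),(s,(330,300,530,440))):
    m=(c["img"].max(2)<45).astype(np.uint8)*255
    print("jaw")
    for b in blobs(c,m,box,60):print(b)
    m=cv2.inRange(cv2.cvtColor(c["img"],cv2.COLOR_RGB2GRAY),150,255)
E
```

```text
toolR
 [[-0.001  0.416  0.909]
 [-0.001  0.909 -0.416]
 [-1.    -0.002 -0.   ]]
cam in tool [-158.2    0.7  -68. ]
[[-0.    -0.254  0.967]
 [ 1.    -0.002 -0.   ]
 [ 0.002  0.967  0.254]]
block [] 143
block [(111.0, ((285.36541748046875, 228.32691955566406), (9.021342277526855, 18.238800048828125), 78.69007110595703), [[275.5, 225.6999969482422], [293.3999938964844, 222.10000610351562], [295.20001220703125, 231.0], [277.29998779296875, 234.5]]), (195.5, ((287.0, 218.5), (7.0, 44.0), 90.0), [[265.0, 215.0], [309.0, 215.0], [309.0, 222.0], [265.0, 222.0]])] 139
jaw
(473.0, ((462.9000549316406, 226.80001831054688), (36.224300384521484, 16.099689483642578), 63.43495178222656), [[447.6000061035156, 214.1999969482422], [462.0, 207.0], [478.20001220703125, 239.39999389648438], [463.79998779296875, 246.60000610351562]])
(542.0, ((527.1000366210938, 200.1999969482422), (35.329872131347656, 18.782970428466797), 63.43495178222656), [[510.79998779296875, 188.60000610351562], [527.5999755859375, 180.1999969482422], [543.4000244140625, 211.8000030517578], [526.5999755859375, 220.1999969482422]])
jaw
(872.0, ((471.18829345703125, 369.552978515625), (24.079280853271484, 48.59242630004883), 49.398704528808594), [[444.8999938964844, 376.20001220703125], [481.79998779296875, 344.6000061035156], [497.5, 362.8999938964844], [460.6000061035156, 394.5]])
(739.0, ((395.36590576171875, 327.70733642578125), (23.426063537597656, 45.91508483886719), 51.34019088745117), [[370.1000061035156, 332.8999938964844], [406.0, 304.20001220703125], [420.6000061035156, 322.5], [384.79998779296875, 351.20001220703125]])
```

```bash
python3 - <<'E'
from h import *
print(rel((514,197,150),toolR((-.069,.998))), rel((514,197,150),toolR((-.36,.93))))
E
```

```text
([7.63, -25.64, 38.55], [-0.498, -0.0, 0.001]) ([7.63, -25.64, 38.55], [-0.798, -0.001, 0.001])
```

Request:
play_rows --targets '[[[1,-3,4.5],[-0.06,0,0]],[[2,-7,10],[-0.12,0,0]],[[3.2,-11,16],[-0.2,0,0]],[[4.2,-14,21],[-0.28,0,0]],[[5.3,-18,27],[-0.36,0,0]],[[6.3,-21,32],[-0.43,0,0]],[[7.2,-24,36],[-0.48,0,0]],[[7.6,-25.6,38.5],[-0.5,0,0]],[[7.6,-25.6,38.5],[-0.5,0,0]],[[7.6,-25.6,38.5],[-0.5,0,0]]]' --hand 1

```text
t: 1.4
position: [513.4, 199.0, 150.6]
eef_rot: [-0.055, 1.571, 0.057]
wrist_force: [-0.2, 0.9, 0.4]
width: 91.7
```

```bash
python3 - <<'E'
from h import *
c=capture("wrist");keep(c,"w1");st=get_state();print(st["t"],st["position"],st["eef_rot"],st["joints"].round(2))
hsv=cv2.cvtColor(c["img"],cv2.COLOR_RGB2HSV)
m=cv2.inRange(hsv,(55,80,25),(90,255,255))
m=cv2.morphologyEx(m,cv2.MORPH_CLOSE,np.ones((15,15)))
for k in cv2.findContours(m,0,2)[0]:
    if cv2.contourArea(k)<800: continue
    r=cv2.minAreaRect(k);bx=cv2.boxPoints(r)
    P=np.array([onplane(c,*q,15) for q in bx]);print(bx.tolist(),P.round(1).tolist(),P.mean(0),[np.linalg.norm(P[i]-P[i-1]).round(1) for i in range(4)])
E
```

```text
1.45 [513.21267916 199.76989467 150.78738626] [-0.05654069  1.57037159  0.05797444] [-0.1   0.41 -0.4   1.87  0.2   0.9   1.05]
[[231.0, 185.0], [386.0, 185.0], [386.0, 271.0], [231.0, 271.0]] [[485.1, 134.8, 15.0], [476.9, 252.8, 15.0], [545.9, 260.9, 15.0], [554.6, 135.9, 15.0]] [515.59838359 196.09455309  15.        ] [np.float64(69.5), np.float64(118.3), np.float64(69.5), np.float64(125.3)]
[[260.8648681640625, 48.810813903808594], [272.4053955078125, -20.43243408203125], [395.3243408203125, 0.05405426025390625], [383.7838134765625, 69.29730224609375]] [[386.8, 153.6, 15.0], [341.0, 159.5, 15.0], [347.9, 245.4, 15.0], [394.3, 242.0, 15.0]] [367.50323212 200.12705807  15.        ] [np.float64(88.7), np.float64(46.1), np.float64(86.1), np.float64(46.6)]
```

View pics/w1.png

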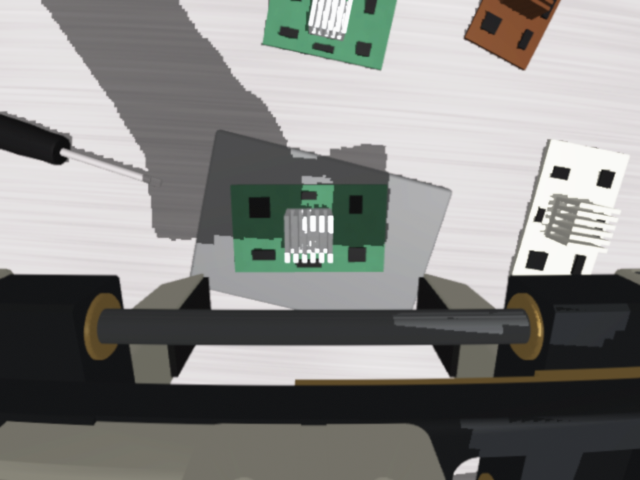

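The wrist view shows the larger green board at (310,228), corners about (231,185) and (386,271). The block top is at (309,235), and the white, brown and small green look-alikes lie elsewhere. Next I triangulate the board corners across the top, side and wrist views.

```bash
python3 - <<'E'
from h import *
cs=[load(n) for n in("top0","side0","w1")]
boxes=[(205,215,300,280),(245,210,330,270),(215,170,400,285)]
Q=[]
for c,b,k in zip(cs,boxes,(7,7,15)):
    hsv=cv2.cvtColor(cv2.resize(c["img"],None,fx=1,fy=1),cv2.COLOR_RGB2HSV)
    m=cv2.inRange(hsv,(50,70,20),(95,255,255));mm=np.zeros_like(m);mm[b[1]:b[3],b[0]:b[2]]=m[b[1]:b[3],b[0]:b[2]]
    mm=cv2.morphologyEx(mm,cv2.MORPH_CLOSE,np.ones((k,k)))
    K=max(cv2.findContours(mm,0,2)[0],key=cv2.contourArea)
    q=cv2.approxPolyN(cv2.convexHull(K),4,ensure_convex=True)[0].astype(float)
    W=np.array([onplane(c,*p,15)[:2] for p in q])
    o=np.argsort(np.arctan2(W[:,1]-197,W[:,0]-514));Q.append(q[o]);print(q[o].tolist(),W[o].round(1).tolist(),W.mean(0))
P=[]
for i in range(4):
    x,e=tri([(c,*q[i]) for c,q in zip(cs,Q)]);P.append(x);print(x.round(1),np.round(e,1))
P=np.array(P);print(P.mean(0),[np.linalg.norm(P[i]-P[i-1]).round(1) for i in range(4)])
# jaw ends on top plane z=69 in top view; crude
t=cs[0]
for p in((462.9,226.8),(527.1,200.2)):print(onplane(t,*p,69))
E
```

```text
[[286.0, 266.0], [284.0, 227.0], [215.0, 231.0], [216.0, 271.0]] [[485.3, 135.4], [551.8, 140.1], [544.6, 257.9], [476.2, 252.7]] [514.43976762 196.51140191]
[[282.0, 263.0], [318.0, 255.0], [302.0, 239.0], [243.0, 221.0]] [[482.6, 127.4], [551.9, 130.1], [547.9, 196.2], [467.0, 308.4]] [512.34357638 190.54825539]
[[230.0, 185.0], [235.0, 271.0], [383.0, 271.0], [387.0, 183.0]] [[485.1, 134.0], [554.3, 139.1], [546.0, 258.5], [475.3, 253.4]] [515.20071179 196.2533756 ]
[485.5 134.4  11.1] [1.3 0.6 1.2]
[554.9 139.1   9.9] [2.4 1.  1.5]
[562.9 266.2 -25.6] [ 9.7 12.8  3.1]
[465.3 248.   45. ] [ 7.8 14.7  7. ]
[517.13704125 196.95959695  10.08934669] [np.float64(120.3), np.float64(69.6), np.float64(132.2), np.float64(121.8)]
[ 540.72536935 -145.37282392   69.        ]
[ 584.74238826 -252.49225293   69.        ]
```

```bash
python3 - <<'E'
from h import *
print(tri([(load("top0"),247.4,246.1),(load("side0"),286.5,228.7)]))
print(rel((514.8,196.4,21),toolR((-.0725,.997))),get_state()["position"],get_state()["wrist_force"])
E
```

```text
(array([515.25139609, 195.84593192,  42.75580074]), [np.float64(1.5678751940380693), np.float64(1.5678751940381324)])
([12.98, -0.36, 0.14], [0.0, -0.0, -0.001]) [513.21267916 199.76989467 150.78738626] [-0.5824246  -0.60076248 -0.50592468]
```

Request:
play_rows --targets '[[[3,-0.2,0.1],[0,0,0]],[[7,-0.36,0.15],[0,0,0]],[[10,-0.36,0.15],[0,0,0]],[[11.5,-0.36,0.15],[0,0,0]],[[12.3,-0.36,0.15],[0,0,0]],[[12.8,-0.36,0.15],[0,0,0]],[[12.9,-0.36,0.15],[0,0,0]],[[12.9,-0.36,0.15],[0,0,0]]]'

```text
t: 2.45
position: [516.2, 194.9, 22.4]
eef_rot: [-0.056, 1.569, 0.056]
wrist_force: [0.1, -0.4, -0.3]
width: 92.0
```

```bash
python3 - <<'E'
from h import *
st=get_state();print({k:np.round(st[k],2) for k in("t","position","wrist_force","width","eef_rot")})
print(rel((514.8,196.4,21),toolR((-.0725,.997)),st))
E
```

```text
{'t': np.float64(2.45), 'position': array([516.24, 194.91,  22.37]), 'wrist_force': array([ 0.1 , -0.35, -0.32]), 'width': np.float64(92.0), 'eef_rot': array([-0.06,  1.57,  0.06])}
([0.14, 0.16, -0.13], [-0.002, 0.001, -0.0])
```

Request:
play_rows --targets '[[[0.1,0,0],[0,0,0]],[[0.1,0,0],[0,0,0]],[[0.1,0,0],[0,0,0]],[[0.1,0,0],[0,0,0]],[[0.1,0,0],[0,0,0]],[[0.1,0,0],[0,0,0]],[[0.1,0,0],[0,0,0]],[[0.1,0,0],[0,0,0]]]' --hand 0

```text
t: 3.45
position: [515.7, 194.9, 20.7]
eef_rot: [-0.056, 1.57, 0.056]
wrist_force: [-0.1, 0.1, -0.4]
width: 33.9
```

```bash
python3 - <<'E'
from h import *
st=get_state();print({k:np.round(st[k],2) for k in("t","position","wrist_force","width","eef_rot","moment")})
print(rel((562,-199,190),toolR((-.38,.925)),st))
E
```

```text
{'t': np.float64(3.45), 'position': array([515.7 , 194.88,  20.72]), 'wrist_force': array([-0.05,  0.09, -0.36]), 'width': np.float64(33.89), 'eef_rot': array([-0.06,  1.57,  0.06]), 'moment': array([ 0.07,  0.02, -0.01])}
([-16.93, -39.62, 1.81], [-0.319, 0.0, -0.0])
```

```bash
python3 - <<'E'
from h import *
print(rel((645,-165,200),toolR((-.38,.925))),rel((645,-165,200),toolR((-.38,.925)))[0])
E
```

```text
([-17.93, -36.82, 10.33], [-0.319, 0.0, -0.0]) [-17.93, -36.82, 10.33]
```

Request:
play_rows --targets '[[[-1,0,0],[0,0,0]],[[-3,0,0],[0,0,0]],[[-6.5,0,0],[0,0,0]],[[-10,-2,0.5],[-0.02,0,0]],[[-13,-5,2],[-0.06,0,0]],[[-16,-9,3],[-0.12,0,0]],[[-18,-14,4.5],[-0.18,0,0]],[[-18,-19,6],[-0.24,0,0]],[[-18,-24,7],[-0.3,0,0]],[[-18,-29,8],[-0.32,0,0]],[[-18,-33,9],[-0.32,0,0]],[[-18,-36,10],[-0.32,0,0]],[[-18,-37,10],[-0.32,0,0]],[[-18,-37,10],[-0.32,0,0]],[[-18,-37,10],[-0.32,0,0]]]'

```text
t: 5.32
position: [641.6, -164.8, 201.2]
eef_rot: [-0.308, 1.548, 0.31]
wrist_force: [0.3, 0.6, -1.3]
width: 33.7
```

```bash
python3 - <<'E'
from h import *
c=capture("wrist");keep(c,"w2");st=get_state();print({k:np.round(st[k],2) for k in("t","position","wrist_force","width","eef_rot","moment","joints")})
E
```

```text
{'t': np.float64(5.38), 'position': array([ 641.68, -164.83,  201.14]), 'wrist_force': array([ 0.38, -0.11, -1.63]), 'width': np.float64(33.98), 'eef_rot': array([-0.31,  1.55,  0.31]), 'moment': array([ 0.06,  0.03, -0.04]), 'joints': array([ 0.46,  0.54, -0.36,  1.54,  0.2 ,  1.1 ,  2.02])}
```

View pics/w2.png

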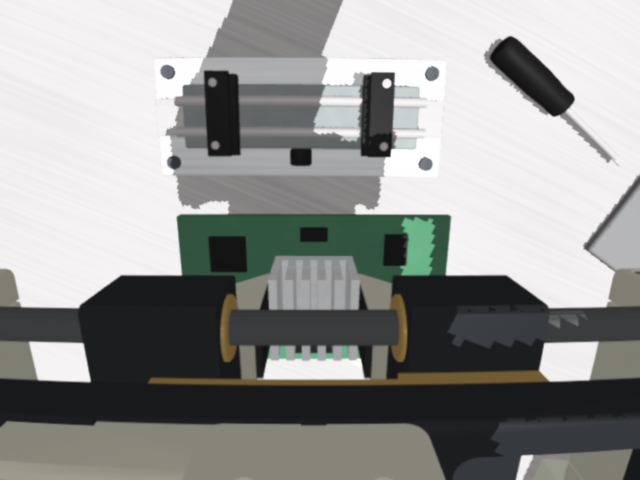

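The wrist view shows the board held squarely (top edge at (180–449,215)). The jaws are at (222,113) and (378,113), with bolts at about (212,82), (215,146), (387,84) and (384,146). I'll take a second wrist position to measure height.

Request:
play_rows --targets '[[[0,-2,0],[0,0,0]],[[0,-6,0],[0,0,0]],[[0,-8,0],[0,0,0]],[[0,-8,0],[0,0,0]],[[0,-8,0],[0,0,0]]]'

```text
t: 6.0
position: [672.2, -239.9, 200.4]
eef_rot: [-0.307, 1.549, 0.309]
wrist_force: [-0.1, 1.5, -1.4]
width: 33.9
```

```bash
python3 - <<'E'
from h import *
c=capture("wrist");keep(c,"w3");st=get_state();print(st["t"],st["position"],st["eef_rot"],st["wrist_force"])
w=load("w2")
C=np.zeros((600,800,3),np.uint8)
a=cv2.resize(w["img"][60:170,190:400],None,fx=3.8,fy=2.7,interpolation=1)
p=proj(c,[onplane(w,300,115,60)])[0].round().astype(int);print(p)
x0=max(0,p[0]-105);b=cv2.resize(c["img"][60:170,x0:x0+210],None,fx=3.8,fy=2.7,interpolation=1);print(x0)
C[:297,:798]=a;C[300:597,:b.shape[1]]=b
cv2.imwrite("pics/crop2.png",np.clip(255*(C[:,:,::-1]/255.)**.5,0,255).astype(np.uint8))
E
```

```text
6.05 [ 672.30278906 -239.3805934   200.58140263] [-0.30732173  1.54877962  0.30929798] [ 0.31520908 -0.54335274 -1.56747072]
[408 116]
303
```

View pics/crop2.png

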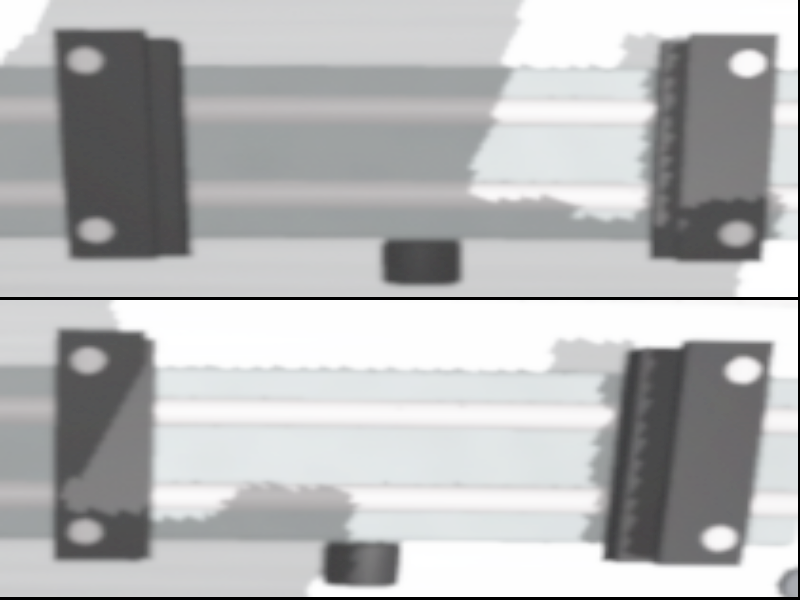

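Both crops show the jaw tops with bright bolts and the lip edges stepping down to the ledges. In the upper crop the inner lip edges run (145,30)–(155,258) and (690,36)–(676,260). I triangulate these.

```bash
python3 - <<'E'
from h import *
a=load("w2");b=load("w3")
fa=lambda X,Y:(190+(X+.5)/3.8-.5,60+(Y+.5)/2.7-.5)
fb=lambda X,Y:(303+(X+.5)/3.8-.5,60+(Y-300+.5)/2.7-.5)
D={"bL1":((85,61),(88,361)),"bL2":((96,231),(85,532)),"bR1":((747,64),(742,370)),"bR2":((736,234),(718,539)),
"iL1":((145,30),(145,331)),"iL2":((155,258),(150,559)),"iR1":((690,36),(684,343)),"iR2":((676,260),(659,563)),
"oL1":((55,30),(57,331)),"oL2":((70,258),(57,559)),"oR1":((777,36),(772,342)),"oR2":((762,260),(741,565))}
P={}
for k,(p,q) in D.items():
    x,e=tri([(a,*fa(*p)),(b,*fb(*q))]);P[k]=x
    print(k,x.round(1),np.round(e,1),"z69:",onplane(a,*fa(*p),69)[:2].round(1),onplane(b,*fb(*q),69)[:2].round(1))
Z={k:(onplane(a,*fa(*D[k][0]),69)+onplane(b,*fb(*D[k][1]),69))/2 for k in D}
L=(Z["iL1"]+Z["iL2"])/2;Rr=(Z["iR1"]+Z["iR2"])/2
print("lip L",L,"R",Rr,"gap",np.linalg.norm(Rr-L),"mid",(L+Rr)/2,"mid3d",sum(P[k] for k in("iL1","iL2","iR1","iR2"))/4, "axis",(Rr-L)/np.linalg.norm(Rr-L))
bL=(Z["bL1"]+Z["bL2"])/2;bR=(Z["bR1"]+Z["bR2"])/2;print("bolts",(bL+bR)/2,np.linalg.norm(bR-bL),(bR-bL)/np.linalg.norm(bR-bL))
for k in "b","i","o":
  for s in "LR":
    d=Z[k+s+"2"]-Z[k+s+"1"];print(k,s,np.linalg.norm(d),np.degrees(np.arctan2(d[1],d[0])))
st=get_state();print("tool y",R.from_rotvec(st["eef_rot"]).as_matrix()[:,1])
# board in hand: near edge corners
for c in(a,):
  for u in((180,215),(449,215)):
    print("board",onplane(c,*u,201-5.7+0)[:3])
E
```

```text
bL1 [ 570.8 -271.5   69.7] [0. 0.] z69: [ 570.7 -271.7] [ 570.7 -271.5]
bL2 [ 611.6 -255.    69.6] [0. 0.] z69: [ 611.6 -255.1] [ 611.6 -255. ]
bR1 [ 524.2 -156.6   69.7] [0. 0.] z69: [ 524.1 -156.5] [ 524.  -156.4]
bR2 [ 565.2 -140.1   69.7] [0.1 0.1] z69: [ 565. -140.] [ 565.2 -139.7]
iL1 [ 559.1 -264.6   65.6] [0.1 0.1] z69: [ 559.2 -263.8] [ 559.8 -264.6]
iL2 [ 613.4 -241.    74.9] [0. 0.] z69: [ 614.1 -242. ] [ 613.4 -240.5]
iR1 [ 521.5 -169.    66.3] [0.1 0.1] z69: [ 521.9 -169.3] [ 522.5 -169.9]
iR2 [ 575.9 -148.1   70.5] [0.1 0.1] z69: [ 575.9 -147.9] [ 575.6 -147.6]
oL1 [ 565.6 -279.8   67.7] [0.2 0.2] z69: [ 565.5 -279.5] [ 566.  -279.7]
oL2 [ 620.3 -257.2   70.1] [0. 0.] z69: [ 620.4 -257.5] [ 620.3 -257.2]
oR1 [ 515.4 -154.3   69. ] [0.1 0.1] z69: [ 515.6 -154.3] [ 515.3 -154.4]
oR2 [ 569.6 -132.5   69.8] [0.2 0.2] z69: [ 569.4 -132.4] [ 569.6 -132. ]
lip L [ 586.63857795 -252.74037295   69.        ] R [ 548.98828706 -158.65179832   69.        ] gap 101.34201636615937 mid [ 567.8134325  -205.69608563   69.        ] mid3d [ 567.4692608  -205.70250736   69.31976146] axis [-0.37151709  0.92842612  0.        ]
bolts [ 567.88326188 -205.73880779   69.        ] 124.23243540531529 [-0.37484141  0.92708895  0.        ]
b L 44.10196727393134 22.026273745325796
b R 44.26569405375557 22.002221664827374
i L 58.94350748299997 22.915956646753905
i R 57.86490447326217 22.179687543053017
o L 58.9869357388509 22.182384353603034
o R 58.42831346508473 22.236842287051157
tool y [-0.38296772  0.9237609   0.00123916]
board [ 631.36743147 -231.67802013  195.3       ]
board [ 586.50753466 -123.0390266   195.3       ]
```

```bash
cat >> h.py <<'E'
M=np.array([567.85,-205.7,0]);S=np.array([-.3754,.9269,0]);U=10.7
def goal(sA,zA,deg,u=None,lat=0):
    """TCP pose for board with underside corner of low end A at (sA,zA), tilt deg"""
    u=U if u is None else u;t=np.radians(deg);Zv=np.array([0,0,1.])
    b=S*np.cos(t)-Zv*np.sin(t);n=S*np.sin(t)+Zv*np.cos(t)
    C=M+S*sA+Zv*zA-60*b
    return C+u*n+lat*np.cross(-Zv,S),toolR(b,-n)
def where(s=None):
    s=s or get_state();Rm=R.from_rotvec(s["eef_rot"]).as_matrix()
    C=s["position"]+U*Rm[:,0];A=C+60*Rm[:,1];B=C-60*Rm[:,1];f=s["wrist_force"]
    g=lambda p:[((p-M)@S).round(1),(p[2]).round(1)]
    return dict(t=round(float(s["t"]),2),A=g(A),B=g(B),tilt=np.degrees(np.arcsin(-Rm[2,1])).round(2),yaw=np.degrees(np.arctan2(-Rm[0,1],Rm[1,1])).round(2),lat=((C-M)@np.cross([0,0,-1],S)).round(1),fs=(f@S).round(2),fz=f[2].round(2),f=f.round(1),m=s["moment"].round(2),w=round(float(s["width"]),1))
E
python3 - <<'E'
from h import *
for n in("w2","w3"):
    c=load(n);hsv=cv2.cvtColor(c["img"],cv2.COLOR_RGB2HSV);m=cv2.inRange(hsv,(50,70,15),(95,255,255));m[:205]=0;m[285:]=0
    for r in(218,225,235,250):
        x=np.where(m[r,150:480])[0]+150;print(n,r,x.min(),x.max(),end=";")
    x=np.where(m.any(1))[0].min();print("top row",x)
    # depth for which back edge is 120 long
    s=load(n)
    xs=np.where(m[218,150:480])[0]+150
    for z in(201,195.7,190):
        p=onplane(c,xs.min()-.5,218,z);q=onplane(c,xs.max()+.5,218,z);print(z,np.linalg.norm(p-q).round(1),((p+q)/2).round(1))
print(where())
for g in((40,116,14),(40,56.5,14),(56,56.5,14)):
    print(g,goal(*g)[0].round(1),rel(*goal(*g)))
E
```

```text
w2 218 178 449;w2 225 178 448;w2 235 179 447;w2 250 181 446;top row 215
201 115.0 [ 609.3 -177.7  201. ]
195.7 118.8 [ 610.3 -177.3  195.7]
190 122.9 [ 611.4 -176.8  190. ]
w3 218 178 449;w3 225 178 448;w3 235 179 447;w3 250 181 446;top row 215
201 114.4 [ 639.7 -252.8  201. ]
195.7 118.3 [ 640.7 -252.4  195.7]
190 122.4 [ 641.8 -252.   190. ]
{'t': 6.05, 'A': [np.float64(-10.4), np.float64(190.0)], 'B': [np.float64(-130.4), np.float64(189.8)], 'tilt': np.float64(-0.07), 'yaw': np.float64(22.52), 'lat': np.float64(84.2), 'fs': np.float64(-0.62), 'fz': np.float64(-1.57), 'f': array([ 0.3, -0.5, -1.6]), 'm': array([ 0.09,  0.04, -0.03]), 'w': 33.6}
(40, 116, 14) [ 573.7 -220.2  140.9] ([5.97, 5.54, -8.37], [0.008, 0.001, -0.246])
(40, 56.5, 14) [ 573.7 -220.2   81.4] ([11.92, 5.53, -8.37], [0.008, 0.001, -0.246])
(56, 56.5, 14) [ 567.7 -205.4   81.4] ([11.93, 7.13, -8.36], [0.008, 0.001, -0.246])
```

```bash
sed -i 's/U=10.7/U=11.5/' h.py; python3 - <<'E'
from h import *
for g in((40,110,12),(40,56.5,12)):
    print(g,rel(*goal(*g)))
E
```

```text
(40, 110, 12) ([6.69, 5.47, -8.37], [0.008, 0.001, -0.211])
(40, 56.5, 12) ([12.04, 5.47, -8.37], [0.008, 0.001, -0.211])
```

Request:
play_rows --targets '[[[0,1,-1.5],[0,0,-0.03]],[[1,2,-3.5],[0,0,-0.08]],[[2,3.5,-5.5],[0.008,0,-0.13]],[[3.5,5,-7.5],[0.008,0,-0.18]],[[5.5,5.47,-8.37],[0.008,0,-0.211]],[[6.7,5.47,-8.37],[0.008,0,-0.211]],[[6.7,5.47,-8.37],[0.008,0,-0.211]],[[6.7,5.47,-8.37],[0.008,0,-0.211]]]'

```text
t: 7.05
position: [575.3, -222.8, 134.4]
eef_rot: [-0.46, 1.501, 0.135]
wrist_force: [1.4, -1.0, -1.3]
width: 33.9
```

```bash
python3 - <<'E'
from h import *
print(where())
for g in((40,80,12),(40,56.5,12),(55,56.5,12)):
    print(g,rel(*goal(*g)))
E
```

```text
{'t': 7.05, 'A': [np.float64(37.6), np.float64(110.6)], 'B': [np.float64(-79.7), np.float64(135.8)], 'tilt': np.float64(12.12), 'yaw': np.float64(21.92), 'lat': np.float64(0.5), 'fs': np.float64(-1.49), 'fz': np.float64(-1.27), 'f': array([ 1.4, -1. , -1.3]), 'm': array([0.37, 0.13, 0.02]), 'w': 33.9}
(40, 80, 12) ([2.95, 0.88, -0.06], [-0.002, 0.002, 0.002])
(40, 56.5, 12) ([5.25, 1.37, -0.07], [-0.002, 0.002, 0.002])
(55, 56.5, 12) ([4.94, 2.84, -0.07], [-0.002, 0.002, 0.002])
```

Request:
play_rows --targets '[[[1.5,0.4,-0.05],[0,0,0]],[[3,0.85,-0.05],[0,0,0]],[[4.3,1.15,-0.05],[0,0,0]],[[5,1.3,-0.05],[0,0,0]],[[5.25,1.37,-0.05],[0,0,0]],[[5.25,1.37,-0.05],[0,0,0]],[[5.25,1.37,-0.05],[0,0,0]]]'

```text
t: 7.92
position: [573.2, -220.5, 80.1]
eef_rot: [-0.46, 1.502, 0.135]
wrist_force: [-0.3, -0.1, -1.8]
width: 33.9
```

```bash
python3 - <<'E'
from h import *
print(where())
for g in((40,56.5,12),(54,56.5,12)):
    print(g,rel(*goal(*g)))
c=capture("side");keep(c,"s4");cv2.imwrite("pics/s4c.png",cv2.resize(c["img"][250:420,330:530,::-1],None,fx=4,fy=3.5,interpolation=2))
E
```

```text
{'t': 7.92, 'A': [np.float64(40.5), np.float64(56.2)], 'B': [np.float64(-76.8), np.float64(81.4)], 'tilt': np.float64(12.12), 'yaw': np.float64(21.94), 'lat': np.float64(-0.6), 'fs': np.float64(-0.0), 'fz': np.float64(-1.8), 'f': array([-0.3, -0.1, -1.8]), 'm': array([ 0.35,  0.12, -0.03]), 'w': 33.9}
(40, 56.5, 12) ([-0.0, -0.06, 0.06], [-0.002, 0.001, 0.002])
(54, 56.5, 12) ([-0.3, 1.31, 0.06], [-0.002, 0.001, 0.002])
```

View pics/s4c.png

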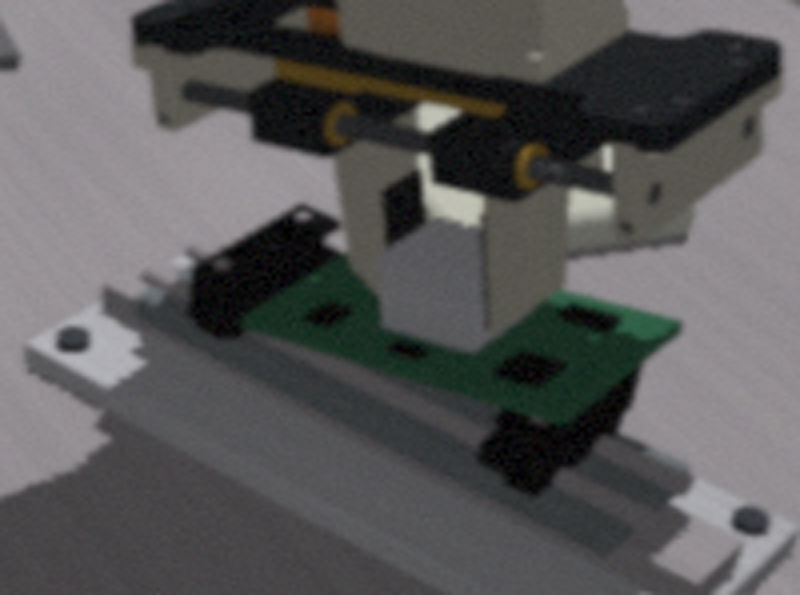

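The side crop shows the board's low end level with the far jaw's groove and the other end above the near jaw. I advance gently.

Request:
play_rows --targets '[[[-0.08,0.4,0.05],[0,0,0]],[[-0.17,0.8,0.05],[0,0,0]],[[-0.25,1.2,0.05],[0,0,0]],[[-0.33,1.5,0.05],[0,0,0]],[[-0.38,1.75,0.05],[0,0,0]],[[-0.42,1.95,0.05],[0,0,0]],[[-0.42,1.95,0.05],[0,0,0]]]'

```text
t: 8.85
position: [566.4, -203.6, 80.0]
eef_rot: [-0.461, 1.501, 0.133]
wrist_force: [3.5, -6.0, -5.0]
width: 33.6
```

```bash
python3 - <<'E'
from h import *
print(where());print(rel(*goal(70,56.5,12)))
E
```

```text
{'t': 8.85, 'A': [np.float64(58.7), np.float64(56.1)], 'B': [np.float64(-58.6), np.float64(81.5)], 'tilt': np.float64(12.23), 'yaw': np.float64(21.89), 'lat': np.float64(-0.5), 'fs': np.float64(-6.88), 'fz': np.float64(-5.01), 'f': array([ 3.5, -6. , -5. ]), 'm': array([-0.98, -0.57,  0.1 ]), 'w': 33.6}
([-0.26, 1.09, 0.05], [-0.003, 0.001, 0.004])
```

Request:
play_rows --targets '[[[0.05,0.01,0.02],[0,0,0]],[[0.1,0.02,0.04],[0,0,0]],[[0.1,0.02,0.04],[0,0,0]]]'

```text
t: 9.22
position: [566.8, -204.1, 79.6]
eef_rot: [-0.461, 1.502, 0.132]
wrist_force: [1.5, -5.2, -0.4]
width: 33.9
```

```bash
python3 - <<'E'
from h import *
print(where())
E
```

```text
{'t': 9.22, 'A': [np.float64(58.0), np.float64(55.6)], 'B': [np.float64(-59.2), np.float64(81.1)], 'tilt': np.float64(12.28), 'yaw': np.float64(21.86), 'lat': np.float64(-0.4), 'fs': np.float64(-5.42), 'fz': np.float64(-0.45), 'f': array([ 1.5, -5.2, -0.4]), 'm': array([-1.08, -0.19,  0.11]), 'w': 33.9}
```

Request:
play_rows --targets '[[[-0.05,0.2,0],[0,0,0]],[[-0.09,0.4,0],[0,0,0]],[[-0.14,0.6,0],[0,0,0]],[[-0.18,0.8,0],[0,0,0]],[[-0.21,0.92,0],[0,0,0]],[[-0.21,0.92,0],[0,0,0]]]'

```text
t: 9.98
position: [563.9, -197.1, 79.9]
eef_rot: [-0.462, 1.501, 0.129]
wrist_force: [4.4, -11.0, -4.0]
width: 33.7
```

```bash
python3 - <<'E'
from h import *
print(where())
E
```

```text
{'t': 9.97, 'A': [np.float64(65.6), np.float64(55.8)], 'B': [np.float64(-51.6), np.float64(81.5)], 'tilt': np.float64(12.39), 'yaw': np.float64(21.8), 'lat': np.float64(-0.5), 'fs': np.float64(-11.87), 'fz': np.float64(-4.03), 'f': array([  4.4, -11. ,  -4. ]), 'm': array([-2.11, -0.93,  0.14]), 'w': 33.7}
```

Request:
play_rows --targets '[[[-0.02,0.12,0.02],[0,0,0]],[[-0.04,0.24,0.03],[0,0,0]],[[-0.06,0.34,0.04],[0,0,0]],[[-0.06,0.34,0.04],[0,0,0]],[[-0.06,0.34,0.04],[0,0,0]]]'

```text
t: 10.6
position: [563.0, -194.8, 80.0]
eef_rot: [-0.462, 1.501, 0.128]
wrist_force: [5.0, -11.5, -3.3]
width: 34.0
```

```bash
python3 - <<'E'
from h import *
print(where())
for d in (9,6,3,0): print(d,rel(*goal(where()["A"][0]+.3,56,d)))
E
```

```text
{'t': 10.6, 'A': [np.float64(68.0), np.float64(55.8)], 'B': [np.float64(-49.2), np.float64(81.7)], 'tilt': np.float64(12.44), 'yaw': np.float64(21.76), 'lat': np.float64(-0.4), 'fs': np.float64(-12.54), 'fz': np.float64(-3.29), 'f': array([  5. , -11.5,  -3.3]), 'm': array([-2.5 , -0.94,  0.06]), 'w': 34.0}
9 ([0.34, -0.04, 0.04], [-0.005, 0.001, 0.06])
6 ([0.66, -0.07, 0.04], [-0.005, 0.001, 0.112])
3 ([0.98, -0.08, 0.04], [-0.005, 0.001, 0.165])
0 ([1.3, -0.08, 0.04], [-0.005, 0.001, 0.217])
```

Request:
play_rows --targets '[[[-0.01,0.06,0.02],[0,0,0]],[[-0.02,0.13,0.04],[0,0,0]],[[-0.02,0.13,0.04],[0,0,0]],[[-0.02,0.13,0.04],[0,0,0]],[[-0.02,0.13,0.04],[0,0,0]]]'

```text
t: 11.22
position: [562.7, -194.0, 80.0]
eef_rot: [-0.462, 1.501, 0.127]
wrist_force: [4.3, -12.5, -4.1]
width: 33.9
```

```bash
python3 - <<'E'
from h import *
w=where();print(w);st=w["A"][0]+5*np.sin(np.radians(w["tilt"]))
for k in range(3): print(where()["fs"])
for d in (10,8,6,4,2,0): print(d,rel(*goal(st-5*np.sin(np.radians(d)),56,d)))
E
```

```text
{'t': 11.22, 'A': [np.float64(68.9), np.float64(55.8)], 'B': [np.float64(-48.3), np.float64(81.7)], 'tilt': np.float64(12.47), 'yaw': np.float64(21.75), 'lat': np.float64(-0.4), 'fs': np.float64(-13.16), 'fz': np.float64(-4.14), 'f': array([  4.3, -12.5,  -4.1]), 'm': array([-2.75, -0.86,  0.12]), 'w': 33.9}
-13.16
-13.16
-13.16
10 ([0.23, -0.03, 0.04], [-0.005, 0.0, 0.043])
8 ([0.44, -0.04, 0.04], [-0.005, 0.001, 0.078])
6 ([0.65, -0.04, 0.04], [-0.005, 0.001, 0.113])
4 ([0.86, -0.04, 0.04], [-0.005, 0.001, 0.148])
2 ([1.07, -0.02, 0.04], [-0.005, 0.001, 0.183])
0 ([1.28, -0.0, 0.04], [-0.005, 0.001, 0.218])
```

Request:
play_rows --targets '[[[0.05,0.03,0.01],[0,0,0.01]],[[0.15,0.05,0.02],[-0.002,0,0.03]],[[0.28,0.06,0.03],[-0.004,0,0.055]],[[0.42,0.06,0.04],[-0.005,0,0.078]],[[0.42,0.06,0.04],[-0.005,0,0.078]],[[0.42,0.06,0.04],[-0.005,0,0.078]]]'

```text
t: 11.98
position: [563.3, -194.9, 75.5]
eef_rot: [-0.408, 1.519, 0.191]
wrist_force: [4.0, -13.3, -3.0]
width: 33.6
```

```bash
python3 - <<'E'
from h import *
w=where();print(w);st=w["A"][0]+5*np.sin(np.radians(w["tilt"]));print(st)
for d in (6,4,2,0): print(d,rel(*goal(st-5*np.sin(np.radians(d)),56,d)))
c=capture("side");keep(c,"s5");cv2.imwrite("pics/s5c.png",cv2.resize(c["img"][270:400,350:510,::-1],None,fx=5,fy=4.5,interpolation=2))
E
```

```text
{'t': 11.97, 'A': [np.float64(69.5), np.float64(55.7)], 'B': [np.float64(-49.3), np.float64(72.5)], 'tilt': np.float64(8.05), 'yaw': np.float64(22.0), 'lat': np.float64(-0.1), 'fs': np.float64(-13.81), 'fz': np.float64(-3.01), 'f': array([  4. , -13.3,  -3. ]), 'm': array([-3.05, -0.93,  0.05]), 'w': 33.6}
70.20018609885521
6 ([0.19, -0.02, 0.01], [-0.001, 0.001, 0.036])
4 ([0.4, -0.04, 0.01], [-0.001, 0.001, 0.071])
2 ([0.61, -0.04, 0.01], [-0.001, 0.001, 0.106])
0 ([0.82, -0.04, 0.01], [-0.001, 0.001, 0.14])
```

View pics/s5c.png

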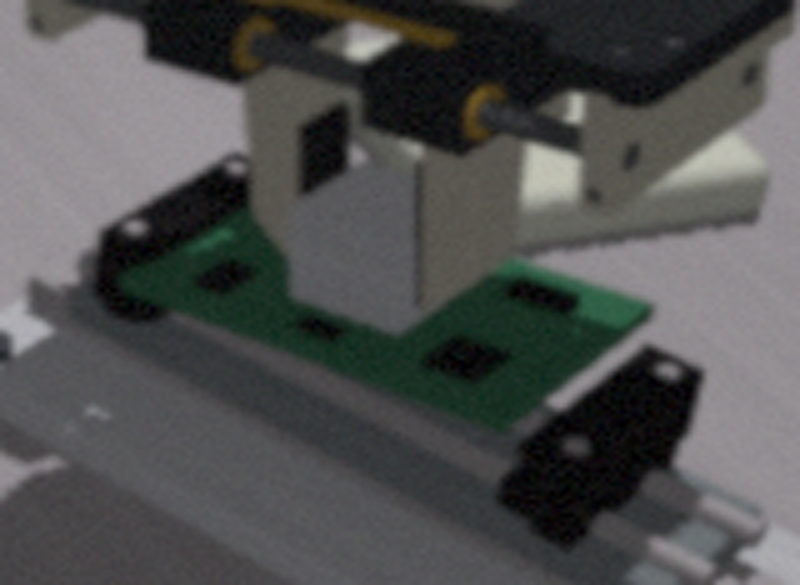

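The side crop shows the low end under the far lip, with that jaw pushed back. The other end sits just inboard of the near jaw's lip, at (590,380). The force is 13.8 N, so I lower it.

Request:
play_rows --targets '[[[0.1,-0.01,0.01],[0,0,0.018]],[[0.2,-0.01,0.01],[0,0,0.036]],[[0.3,-0.01,0.01],[0,0,0.054]],[[0.4,-0.02,0.01],[0,0,0.071]],[[0.5,-0.02,0.01],[0,0,0.088]],[[0.5,-0.02,0.01],[0,0,0.088]]]'

```text
t: 12.78
position: [563.9, -196.3, 70.3]
eef_rot: [-0.341, 1.538, 0.259]
wrist_force: [3.7, -13.6, -4.1]
width: 33.9
```

```bash
python3 - <<'E'
from h import *
w=where();print(w);st=w["A"][0]+5*np.sin(np.radians(w["tilt"]));print(st)
for d in (2,1,0): print(d,rel(*goal(st-5*np.sin(np.radians(d)),56.3,d)))
E
```

```text
{'t': 12.78, 'A': [np.float64(69.5), np.float64(55.7)], 'B': [np.float64(-50.3), np.float64(62.0)], 'tilt': np.float64(3.05), 'yaw': np.float64(21.98), 'lat': np.float64(-0.2), 'fs': np.float64(-14.01), 'fz': np.float64(-4.11), 'f': array([  3.7, -13.6,  -4.1]), 'm': array([-3.12, -0.83,  0.13]), 'w': 33.9}
69.76603702436869
2 ([0.05, -0.01, 0.02], [-0.001, 0.001, 0.018])
1 ([0.15, -0.02, 0.02], [-0.001, 0.001, 0.036])
0 ([0.25, -0.03, 0.02], [-0.001, 0.001, 0.053])
```

Request:
play_rows --targets '[[[0.1,-0.01,0.02],[0,0,0.018]],[[0.18,-0.02,0.02],[0,0,0.036]],[[0.26,-0.03,0.02],[0,0,0.053]],[[0.26,-0.03,0.02],[0,0,0.053]],[[0.26,-0.03,0.02],[0,0,0.053]]]'

```text
t: 13.4
position: [564.0, -196.6, 67.3]
eef_rot: [-0.302, 1.549, 0.301]
wrist_force: [3.4, -13.8, -5.6]
width: 33.7
```

```bash
python3 - <<'E'
from h import *
w=where();print(w);print(rel(*goal(60,56,0)))
E
```

```text
{'t': 13.4, 'A': [np.float64(69.9), np.float64(55.7)], 'B': [np.float64(-50.1), np.float64(55.8)], 'tilt': np.float64(0.04), 'yaw': np.float64(22.01), 'lat': np.float64(-0.1), 'fs': np.float64(-14.03), 'fz': np.float64(-5.56), 'f': array([  3.4, -13.8,  -5.6]), 'm': array([-3.33, -0.99,  0.09]), 'w': 33.7}
([-0.02, -0.99, 0.02], [-0.001, 0.001, 0.001])
```

Request:
play_rows --targets '[[[0,-0.2,0],[0,0,0]],[[0,-0.4,0],[0,0,0]],[[0,-0.6,0],[0,0,0]],[[0,-0.75,0],[0,0,0]],[[0,-0.85,0],[0,0,0]],[[0,-0.85,0],[0,0,0]]]'

```text
t: 14.15
position: [566.4, -202.3, 67.0]
eef_rot: [-0.301, 1.55, 0.304]
wrist_force: [1.8, -9.2, -3.5]
width: 33.8
```

```bash
python3 - <<'E'
from h import *
w=where();print(w)
c=capture("side");keep(c,"s6");cv2.imwrite("pics/s6c.png",cv2.resize(c["img"][270:400,350:510,::-1],None,fx=5,fy=4.5,interpolation=2))
E
```

```text
{'t': 14.15, 'A': [np.float64(63.7), np.float64(55.7)], 'B': [np.float64(-56.3), np.float64(55.4)], 'tilt': np.float64(-0.12), 'yaw': np.float64(22.07), 'lat': np.float64(-0.1), 'fs': np.float64(-9.16), 'fz': np.float64(-3.46), 'f': array([ 1.8, -9.2, -3.5]), 'm': array([-2.28, -0.48,  0.03]), 'w': 33.8}
```

View pics/s6c.png

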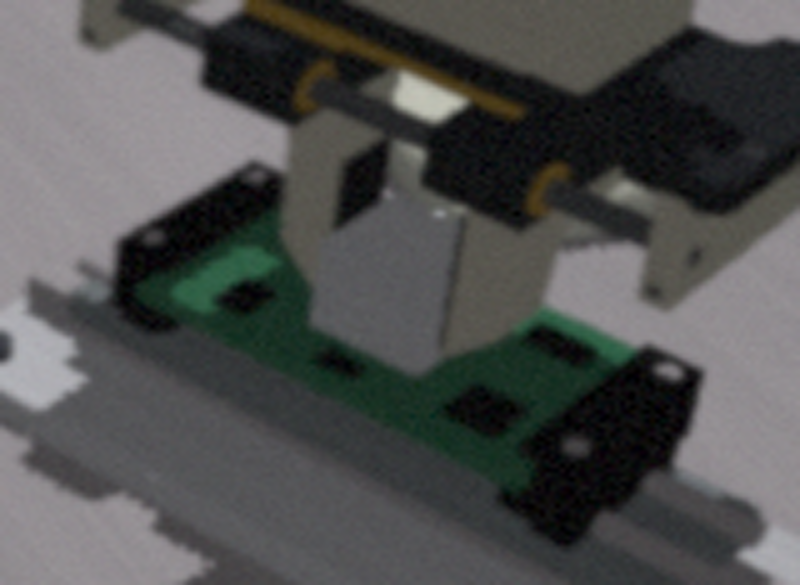

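The board's near end is now under the near lip and not on top of it. I ease on to the balance point.

Request:
play_rows --targets '[[[0,-0.15,0],[0,0,0]],[[0,-0.3,0],[0,0,0]],[[0,-0.4,0],[0,0,0]],[[0,-0.45,0],[0,0,0]],[[0,-0.45,0],[0,0,0]]]'

```text
t: 14.82
position: [567.0, -203.4, 66.8]
eef_rot: [-0.299, 1.552, 0.308]
wrist_force: [-2.0, -5.1, 0.9]
width: 33.7
```

```bash
python3 - <<'E'
from h import *
w=where();print(w)
E
```

```text
{'t': 14.82, 'A': [np.float64(62.5), np.float64(55.6)], 'B': [np.float64(-57.5), np.float64(54.9)], 'tilt': np.float64(-0.36), 'yaw': np.float64(22.16), 'lat': np.float64(0.1), 'fs': np.float64(-3.96), 'fz': np.float64(0.89), 'f': array([-2. , -5.1,  0.9]), 'm': array([-1.27,  0.39,  0.03]), 'w': 33.7}
```

Request:
play_rows --targets '[[[0,-0.1,0],[0,0,0]],[[0,-0.2,0],[0,0,0]],[[0,-0.25,0],[0,0,0]],[[0,-0.25,0],[0,0,0]]]'

```text
t: 15.32
position: [567.6, -204.5, 66.6]
eef_rot: [-0.298, 1.553, 0.31]
wrist_force: [-2.8, -4.4, 2.4]
width: 33.5
```

```bash
python3 - <<'E'
from h import *
w=where();print(w)
E
```

```text
{'t': 15.32, 'A': [np.float64(61.3), np.float64(55.6)], 'B': [np.float64(-58.7), np.float64(54.6)], 'tilt': np.float64(-0.46), 'yaw': np.float64(22.19), 'lat': np.float64(0.2), 'fs': np.float64(-3.0), 'fz': np.float64(2.41), 'f': array([-2.8, -4.4,  2.4]), 'm': array([-0.84,  0.83, -0.09]), 'w': 33.5}
```

Request:
play_rows --targets '[[[-0.01,-0.1,-0.02],[0,0,-0.003]],[[-0.03,-0.2,-0.04],[0,0,-0.006]],[[-0.03,-0.22,-0.04],[0,0,-0.006]],[[-0.03,-0.22,-0.04],[0,0,-0.006]]]'

```text
t: 15.82
position: [568.2, -205.6, 66.5]
eef_rot: [-0.302, 1.551, 0.307]
wrist_force: [-4.8, -2.8, 1.2]
width: 33.9
```

```bash
python3 - <<'E'
from h import *
w=where();print(w)
E
```

```text
{'t': 15.82, 'A': [np.float64(60.0), np.float64(55.1)], 'B': [np.float64(-60.0), np.float64(54.8)], 'tilt': np.float64(-0.18), 'yaw': np.float64(22.23), 'lat': np.float64(0.4), 'fs': np.float64(-0.82), 'fz': np.float64(1.23), 'f': array([-4.8, -2.8,  1.2]), 'm': array([-0.34,  1.17, -0.15]), 'w': 33.9}
```

Balanced (0.8 N along the rail). Fully open fingers would hit the lips, so I open only to about 50 mm and then lift.

Request:
play_rows --targets '[[[0,0,0],[0,0,0]],[[0,0,0],[0,0,0]],[[0,0,0],[0,0,0]],[[0,0,0],[0,0,0]]]' --hand 0.53

```text
t: 16.32
position: [569.5, -205.5, 67.0]
eef_rot: [-0.303, 1.549, 0.307]
wrist_force: [0.1, 1.0, 0.2]
width: 48.4
```

```bash
python3 - <<'E'
from h import *
w=where();print(w)
E
```

```text
{'t': 16.32, 'A': [np.float64(59.6), np.float64(55.6)], 'B': [np.float64(-60.4), np.float64(55.3)], 'tilt': np.float64(-0.11), 'yaw': np.float64(22.27), 'lat': np.float64(1.6), 'fs': np.float64(0.91), 'fz': np.float64(0.23), 'f': array([0.1, 1. , 0.2]), 'm': array([ 0.07,  0.06, -0.02]), 'w': 48.4}
```

Free of contact. I lift and move aside for the view.

Request:
play_rows --targets '[[[-0.5,0,0],[0,0,0]],[[-2,0,0],[0,0,0]],[[-5,0,0],[0,0,0]],[[-9,0,0],[0,0,0]],[[-13,0,3],[0,0,0]],[[-14,0,7],[0,0,0]],[[-14,0,8],[0,0,0]],[[-14,0,8],[0,0,0]],[[-14,0,8],[0,0,0]]]'

```text
t: 17.45
position: [641.7, -176.9, 206.1]
eef_rot: [-0.302, 1.552, 0.305]
wrist_force: [-0.1, 0.3, -0.5]
width: 48.9
```

```bash
python3 - <<'E'
from h import *
print(where())
a=capture("wrist");b=capture("side");keep(a,"w7");keep(b,"s7");t=capture("top");keep(t,"t7")
C=np.zeros((600,800,3),np.uint8)
C[:300]=cv2.resize(a["img"][40:200,120:480],(800,300),interpolation=2)
C[300:,:400]=cv2.resize(b["img"][290:410,350:510],(400,300),interpolation=2)
C[300:,400:]=cv2.resize(t["img"],(400,300),interpolation=3)
cv2.imwrite("pics/final.png",np.clip(255*(C[:,:,::-1]/255.)**.7,0,255).astype(np.uint8))
E
```

```text
{'t': 17.45, 'A': [np.float64(59.1), np.float64(194.7)], 'B': [np.float64(-60.9), np.float64(194.4)], 'tilt': np.float64(-0.15), 'yaw': np.float64(22.18), 'lat': np.float64(79.2), 'fs': np.float64(0.34), 'fz': np.float64(-0.54), 'f': array([-0.1,  0.3, -0.5]), 'm': array([-0.01,  0.04,  0.02]), 'w': 48.9}
```

View pics/final.png

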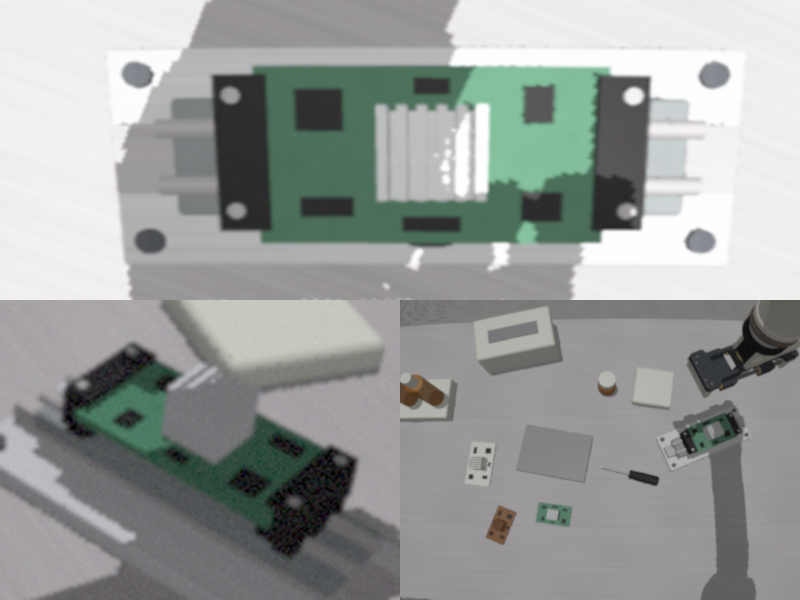

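The board lies under both lips in the wrist and side views, and the other objects look unmoved. I check the jaw spacing and then hand in.

```bash
python3 - <<'E'
from h import *
a=load("w7");f=lambda X,Y:onplane(a,120+X*.45,40+Y*160/300,69)
L=(f(230,95)+f(236,211))/2;Q=(f(633,96)+f(627,212))/2
print("bolt spacing",np.linalg.norm(Q-L),"expect 132; mid s",(((L+Q)/2-M)@S))
t0=load("top0");t7=load("t7")
for n,b in(("driver",(315,260,420,300)),("jar",(310,110,352,155)),("case",(370,105,440,175))):
    d=cv2.absdiff(t0["img"],t7["img"])[b[1]:b[3],b[0]:b[2]];print(n,d.mean().round(1),np.percentile(d,99))
hand_in()
E
```

```text
bolt spacing 132.37712691579145 expect 132; mid s 0.4914982993630319
driver 7.1 10.0
jar 7.3 10.0
case 8.5 11.0
the job is handed in; nothing more can be done
```

I loaded the circuit board into the spring holder and handed the job in at about 17.6 s of the 61 s allowed.

**What I did:**
- I gripped the larger green board by its cooling block.
- I tilted it 12° and pushed its low end into the groove of the jaw on the tray's side until the spring gave, at about 14 N.
- I lowered the other end past the opposite lip, with no contact seen in the force readings.
- I eased it back until the springs balanced, opened the gripper partway so the fingers would clear the lips, and lifted away.

**Last checks:**
- **Jaw spacing:** the bolts on the jaws measured 132.4 mm apart, against about 132 mm expected with 4 mm of give at each jaw. The carriage's middle came out within 0.5 mm of where I had measured it.
- **Board:** both ends show under both lips in the wrist and side views. I judged it level from these views and the balanced springs, and did not measure it separately.
- **Robot:** the wrist force was near zero after lifting, so it touches nothing.
- **Driver, jar and case:** comparing the top views shows only a uniform brightness change, so none of them moved.

**What disagreed:**
- The first top and side measurements put the board's heights 2–5 mm low.
- The side view could not give two of the board's corners, because the block hid part of the board.
- Jaw contact came about 1.4 mm earlier than the pictures predicted, so I used the force readings to judge how far to push.
- A sideways force of about 5 N had built up by the end and vanished when I released the board.

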